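# Put the polishing bar away in its pot and close the lid

### The job

Put the polishing bar away: lay it flat on the bottom of the open metal pot, then take the lid from its sloping rest and set it on the pot so that it sits level and fully down on the rim all round. Set both down gently without dropping them, leave the pot standing upright, and do not disturb the wooden block, the wire spool or the tape roll beside the work.

Things in the scene. Friction and masses are not known exactly. Their poses are not given: they have to be found in the camera images.
- pot: Open round pot of bare aluminium, loose, 0.9 kg. Outside diameter 126 mm, height 55 mm, bore 116 mm, wall 5 mm, floor 5 mm thick. Origin at the centre of its underside, z up the axis. Two small wire lugs at +y and -y reach 77 mm from the axis, at 37 mm height.
- pot_rim (a point): Centre of the pot's mouth, at the height of the rim (55 mm above its underside).
- lid: Round loose aluminium lid, 0.25 kg. Flange 136 mm wide, 6 mm thick; below it a plug 108 mm wide, 10 mm deep, chamfered 5 mm, enters the pot's mouth until the flange rests on the rim. Origin: centre of the flange's underside (on pot_rim when seated); z: its axis, out of the top. At the start it lies on the rest, axis leaning 35 degrees to the rest's low side, wooden grip bar level.
- lid_grip (a point): Centre of the lid's wooden grip bar, 36 mm above the lid's origin along its z; same axes as the lid. The bar is 76 mm long (lid's y), 14 mm wide (x), 14 mm high (z), on two 8 mm posts at y = +30 and -30 mm; fingers may reach below the bar between the posts; the flange's top is 30 mm below this point.
- rest: Fixed wooden rest: a board sloping 35 degrees, 130 mm wide, 150 mm up the slope, low edge at its -x side, toward the robot (20 mm high), high edge at +x (105 mm). Two 10 mm steel pegs at the low end stand 22 mm square out of the board and stop the lid from sliding down. The lid lifts off square to the board. Origin on the table under the board's middle; x points up the slope.
- bar: Dark brown rectangular bar of polishing compound, 35 mm (x) by 70 mm (y) by 28 mm (z), 0.12 kg, lying on the table at the start. Origin at the centre of its underside.
- spool: Bystander: wire spool with white flanges, 48 mm in diameter, 46 mm high, standing behind the work. Origin at the centre of its underside.
- tape: Bystander: roll of pale masking tape lying flat, 100 mm in diameter, 25 mm high. Origin at the centre of its underside.
- block: Bystander: plain wooden block, 45 x 90 x 40 mm (larger than the polishing bar). Origin at the centre of its underside.

How it is judged:
By the outcome, as a careful person would: the job done as asked, in the order asked, and still so for the second after the job is handed in, with the robot touching nothing.
It also fails if it takes over 58 s, if anything falls off the work surface, if the arm or the gripper's body presses on something with over 40 N, if the wrist force passes 120 N, or if a joint passes its speed limit or range.

### The arm

A 7-joint arm with a two-finger parallel gripper is mounted at the origin on a cart in front of the work surface, level with it; the furniture and walls round the work are solid. World frame = base frame: x ahead of the robot, y to its left, z up, the work surface at z = 0. Lengths are in m, angles in rad, forces in N, time in s.
With the tool pointing down it reaches from about 0.4 to 0.9 m from the base axis. Payload 5.6 kg.
Tool frame: the origin (TCP) lies midway between the tips of the shut fingers; the grasp point (between the pads) lies 19 mm behind it; z points along the fingers, y is the line along which they close (so a half turn about z gives the same grasp; the last joint's range is limited). The gripper opens to 92 mm and grips with 3 to 60 N. Pads are 20 mm wide; open, the fingers measure 128 mm over their backs; the gripper's body (75 mm by 189 mm) begins 69 mm behind the grasp point.
Start: joints at [-1.171, 0.468, -0.012, 1.603, 0.006, 1.071, -0.056], TCP at [0.279, 0.587, 0.215] pointing down, gripper open.
Joint ranges: [-2.53, 2.53], [-0.31, 2.02], [-1.57, 1.55], [0.28, 2.44], [-1.29, 4.43], [0.15, 1.84], [-2.92, 2.92]. Speed limits (rad/s): [2.57, 2.57, 3.14, 3.14, 3.14, 3.14, 3.14].

### API

Orientations are given as a 3x3 rotation matrix whose columns are the frame's x, y, z axes.
In Python, from station import env, effector, solver, viewer, workorder, search_frame, tip_of gives the robot as it stands. Calls block until the motion is done:
- env.reach(position, orientation): joint-space move of the TCP to a pose.
- env.movel(position, frame=None, rate=0.15): straight line of the TCP; frame=None keeps the orientation; rate is the mean speed in m/s.
- env.goto_joints(angles): joint-space move.
- effector.release() and effector.grasp(squeeze=None): open the fingers fully, or close them until they stop; squeeze is the grip in N (None keeps the last).
- env.pause(seconds).
- solver.inverse_kinematics(position, orientation): joint angles nearest the present ones, or None.
- env.sense(): the state.
- viewer.read_camera(name): name is "side" or "top"; returns (picture, depth): 480x640x3 uint8, red, green, blue; 480x640 float32, m along the optical axis (not along the pixel's ray), 0 where there is no reading.
- viewer.camera_info(name): a dict with "intrinsics" (3x3 intrinsics, pixels), "dist_coeffs" ([k1, k2, p1, p2, k3] as OpenCV has them; the pictures are not rectified), "eye" and "rotation" of the camera in the world. Camera axes: x right, y up, looking along -z (the intrinsics and any distortion apply to the point x, -y, -z); pixel columns grow to the right and rows downward; lengths in m; the calibration is good to about 2 mm. A picture is of the moment at which its call begins. camera_info takes no time and is no camera call.
A pose or a line that the arm cannot do raises env.PlanningError and nothing moves.
- workorder.finish_job(): hands the job in; it is judged then, once.
Trained networks look in the newest picture that a camera, given by its name, has taken for a name from the list of things; names that differ only in an ending like _2 or _b are one class to them, and where a whole thing is asked for, a point or a joint stands for the part that bears it (a point fixed in the world has none). Each returns a list of dicts, best first, with "score" (0 to 1); they miss things now and then, are a little off and sometimes report something else, mostly with a low value. They report only what shows in the picture. A call takes as long as a camera call.
- search_frame(camera, name): "at" ([x, y, z] in m, in world coordinates, good to about 4 mm: the middle of the surface that is visible of it).
- tip_of(camera, name): "at" ([x, y, z] in m, in world coordinates, good to about 4 mm: a listed point, or the origin of a listed thing).
The state is a dict: "t": time; "joint_positions": joint angles; "joint_velocities": joint speeds; "tau": joint torques, N m; "ee_pos": TCP position; "tcp_rot": TCP orientation; "wrist_force": force on the tool from outside, world axes, zero at the start; "moment": the same for the moment, N m; "gripper_width": finger opening in m; "grasp_force": force on a finger pad.
Only numpy, scipy, OpenCV 4.12 (cv2) and the standard library are available. Lean on these libraries where they do the work, as an engineer would, in place of code of your own. Each camera call takes 0.05 s, during which the arm holds its last target. There are 200 camera calls.

## Working session

There is one attempt and no reset: what is moved stays moved. The work goes in short steps, each a Python script; the robot and the scene stay as the last script left them, time stands still between calls to the robot, and variables do not carry over. Pictures are saved under pics/ and viewed, at most 12 in all, crops included, and the job is handed in when it is done.

```bash
ls; mkdir -p pics; python3 - <<'E'
from station import *
import cv2,numpy as np
print(env.sense()['t'])
for c in("side","top"):
    p,d=viewer.read_camera(c); cv2.imwrite(f"pics/{c}0.png",p[:,:,::-1]); np.save(f"pics/{c}0.npy",d)
    i=viewer.camera_info(c); print(c,{k:np.round(v,4).tolist() for k,v in i.items()})
    for n in("pot","pot_rim","lid","lid_grip","rest","bar","spool","tape","block"):
        print(n,"S",[(np.round(x['at'],3).tolist(),round(x['score'],2)) for x in search_frame(c,n)][:2],"T",[(np.round(x['at'],3).tolist(),round(x['score'],2)) for x in tip_of(c,n)][:2])
print(env.sense()['t'])
E
```

```text
pics
0.0
side {'intrinsics': [[488.4985, 0.0, 327.0795], [0.0, 488.4985, 245.0919], [0.0, 0.0, 1.0]], 'dist_coeffs': [-0.0535, 0.0, 0.0, 0.0, 0.0], 'eye': [0.4706, -0.8923, 0.8379], 'rotation': [[0.993, 0.0871, -0.0803], [-0.1175, 0.6353, -0.7632], [-0.0155, 0.7673, 0.6411]]}
pot S [([0.556, 0.198, 0.028], 0.89)] T [([0.556, 0.184, -0.002], 0.72)]
pot_rim S [([0.563, 0.198, 0.029], 0.94), ([0.668, 0.005, 0.036], 0.74)] T [([0.561, 0.184, 0.055], 0.72), ([0.667, 0.022, -0.0], 0.51)]
lid S [([0.553, -0.137, 0.084], 0.59)] T [([0.555, -0.13, 0.074], 0.57)]
lid_grip S [] T [([0.53, -0.124, 0.101], 0.73), ([0.556, 0.182, 0.0], 0.25)]
rest S [([0.588, -0.177, 0.044], 0.87), ([0.437, -0.042, 0.026], 0.59)] T [([0.558, -0.12, -0.001], 0.77)]
bar S [([0.668, 0.006, 0.034], 0.71), ([0.435, -0.04, 0.023], 0.66)] T [([0.436, -0.034, -0.004], 0.69)]
spool S [([0.668, 0.009, 0.034], 0.72), ([0.523, -0.33, 0.04], 0.71)] T [([0.669, 0.021, 0.001], 0.59), ([0.523, -0.318, -0.001], 0.39)]
tape S [([0.578, 0.356, 0.02], 0.78), ([0.434, -0.04, 0.022], 0.28)] T [([0.573, 0.34, 0.001], 0.93), ([0.558, 0.1
[... 306 characters left out ...]
], [-0.9919, -0.1248, 0.0227], [-0.0028, 0.2009, 0.9796]]}
pot S [([0.563, 0.188, 0.006], 0.78)] T [([0.562, 0.186, -0.001], 0.63), ([0.44, -0.034, -0.0], 0.52)]
pot_rim S [] T [([0.558, 0.188, 0.056], 0.94)]
lid S [([0.548, -0.124, 0.079], 0.67)] T [([0.55, -0.123, 0.067], 0.56)]
lid_grip S [([0.556, -0.118, 0.08], 0.98)] T [([0.539, -0.121, 0.095], 0.94)]
rest S [([0.599, -0.11, 0.089], 0.64)] T []
bar S [([0.439, -0.034, 0.028], 0.6)] T [([0.44, -0.033, 0.002], 0.78)]
spool S [([0.658, 0.016, 0.044], 0.68)] T [([0.663, 0.02, -0.001], 0.69)]
tape S [([0.574, 0.337, 0.024], 0.67)] T [([0.577, 0.34, -0.003], 0.68)]
block S [([0.522, -0.311, 0.041], 0.66)] T [([0.526, -0.316, 0.0], 0.58)]
1.9
```

View pics/top0.png

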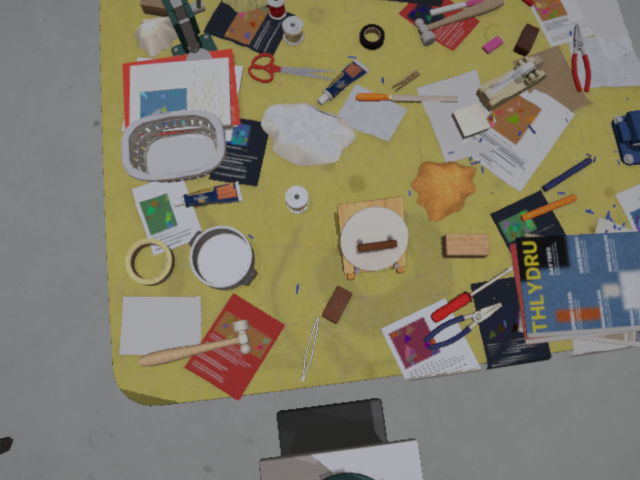

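View pics/side0.png

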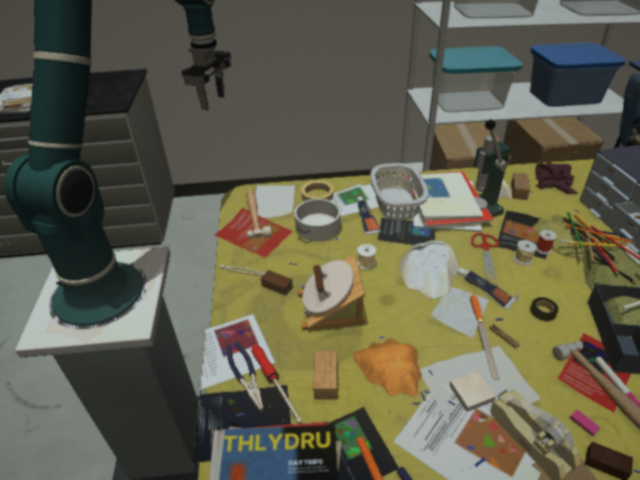

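The top view shows the pot at (222,257), lid on the rest (375,240), bar (337,304), block (466,245), spool (297,199) and tape (149,261). The side view agrees: pot (318,220), bar (278,283), lid (328,287). Next I'll measure them with the depth images.

```bash
cat > h.py <<'E'
from station import *
import cv2,numpy as np
def cloud(c,d):
    i=viewer.camera_info(c); K=np.array(i['intrinsics']); 
    v,u=np.mgrid[0:480,0:640]; uv=np.stack([u,v],-1).reshape(-1,1,2).astype(float)
    n=cv2.undistortPoints(uv,K,np.array(i['dist_coeffs'])).reshape(480,640,2)
    P=np.stack([n[...,0]*d,-n[...,1]*d,-d],-1)
    W=P@np.array(i['rotation']).T+np.array(i['eye']); W[d<=0]=np.nan
    return W
def circ(q):
    A=np.c_[2*q,np.ones(len(q))]; s=np.linalg.lstsq(A,(q**2).sum(1),rcond=None)[0]
    return s[:2],np.sqrt(s[2]+s[:2]@s[:2])
E
python3 - <<'E'
from h import *
for c in("top","side"):
    W=cloud(c,np.load(f"pics/{c}0.npy")); X,Y,Z=W[...,0],W[...,1],W[...,2]
    def sel(x,y,r,lo,hi): return W[(np.hypot(X-x,Y-y)<r)&(Z>lo)&(Z<hi)]
    t=W[(X>.3)&(X<.5)&(Y>.0)&(Y<.12)]; print(c,"table z",np.nanmedian(t[:,2]))
    b=sel(.438,-.034,.05,.02,.04); print("bar top",np.median(b[:,2]),cv2.minAreaRect(b[:,:2].astype(np.float32)*1000),len(b))
    p=sel(.56,.186,.1,.049,.062); m=np.hypot(*(p[:,:2]-[.56,.186]).T)<.075; p=p[m]
    cc,r=circ(p[:,:2]); print("rim",cc,r,np.median(p[:,2]),len(p))
    f=sel(.56,.186,.04,-.01,.02); print("floor",np.median(f[:,2]) if len(f) else 0)
    l=sel(.56,.186,.085,.03,.045); rr=np.hypot(*(l[:,:2]-cc).T); l=l[rr>.068]; print("lugs",np.round(l[:12]-[*cc,0],3).tolist(),len(l))
    # lid
    g=sel(.555,-.125,.085,.03,.2)
    rng=np.random.default_rng(0);best=None
    for k in range(500):
        q=g[rng.choice(len(g),3)];n=np.cross(q[1]-q[0],q[2]-q[0]);L=np.linalg.norm(n)
        if L<1e-9: continue
        n/=L; n*=np.sign(n[2]); s=(g-q[0])@n; k_=abs(s)<.003
        if best is None or k_.sum()>best[0]: best=(k_.sum(),k_)
    q=g[best[1]];o=q.mean(0);n=np.linalg.svd(q-o)[2][2];n*=np.sign(n[2])
    print("lid n",n,"tilt",np.degrees(np.arccos(n[2])),"az",np.degrees(np.arctan2(n[1],n[0])),best[0])
    ex=np.cross(np.cross(n,[0,0,1.]),n);ex/=np.linalg.norm(ex);ey=np.cross(n,ex)
    q2=np.c_[(q-o)@ex,(q-o)@ey]; (cx,cy),R=cv2.minEnclosingCircle(q2.astype(np.float32)); print("flange top c",o+cx*ex+cy*ey,R)
    s=(g-o)@n; gb=g[(s>.02)&(s<.05)]; sh=s[(s>.02)&(s<.05)]
    print("grip h",np.percentile(sh,[10,50,90]),len(gb)); top=gb[sh>.031]
    q3=np.c_[(top-o)@ex,(top-o)@ey]; rc=cv2.minAreaRect(q3.astype(np.float32)*1000); print(rc); 
    m=np.array(rc[0])/1000; print("gripbar centre top",o+m[0]*ex+m[1]*ey+n*np.median(sh[sh>.031]),"ex",ex,"ey",ey)
    h=np.where(np.isnan(Z),0,Z); cv2.imwrite(f"pics/h_{c}.png",cv2.applyColorMap(np.clip(h/.1*255,0,255).astype(np.uint8),cv2.COLORMAP_JET))
E
```

```text
top table z 0.00027719269180059847
bar top 0.028132792211227553 ((436.81317138671875, -36.03707504272461), (35.05185317993164, 70.13143920898438), 54.2847900390625) 609
rim [0.55830337 0.1834275 ] 0.05960137759320749 0.054147351581364966 518
floor 0.004898233969726995
lugs [[0.06, 0.044, 0.042], [0.06, 0.042, 0.041], [0.06, 0.04, 0.04], [0.059, 0.046, 0.042], [0.059, 0.044, 0.04], [0.059, 0.043, 0.038], [0.059, 0.04, 0.039], [0.058, 0.038, 0.039], [0.056, 0.048, 0.043], [0.058, 0.047, 0.038], [0.056, 0.044, 0.041], [0.057, 0.042, 0.039]] 126
lid n [-0.57745349  0.00339593  0.81641652] tilt 35.27233375551209 az 179.66305455136342 2760
flange top c [ 0.5447719  -0.12262429  0.07257183] 0.07270964980125427
grip h [0.02987921 0.03581017 0.03861251] 333
((-2.4919328689575195, -1.9849357604980469), (17.47298240661621, 75.95789337158203), 2.979774236679077)
gripbar centre top [ 0.52893393 -0.12401272  0.10567775] ex [ 0.81640241 -0.00480116  0.57746347] ey [0.00588077 0.99998271 0.        ]
side table z 0.0002871171270656392
bar top 0.027559680635641293 ((436.61376953125, -36.04368591308594
[... 233 characters left out ...]
42, 0.039], [-0.059, -0.045, 0.041], [-0.057, -0.049, 0.044], [-0.054, -0.047, 0.042], [-0.062, -0.044, 0.038], [-0.06, -0.047, 0.039], [-0.057, -0.051, 0.042], [-0.054, -0.047, 0.039], [-0.052, -0.052, 0.042], [-0.049, -0.049, 0.04]] 34
lid n [-0.5733773  -0.00609315  0.81926879] tilt 34.98833679123678 az -179.39115386644983 1640
flange top c [ 0.54513536 -0.12573513  0.072799  ] 0.07265051454305649
grip h [0.02775847 0.03549168 0.0376664 ] 203
((-2.1382980346679688, 6.741771697998047), (75.37809753417969, 16.440898895263672), 88.02156066894531)
gripbar centre top [ 0.52928588 -0.12408144  0.10556941] ex [0.81922253 0.00870569 0.57340968] ey [-1.06261697e-02  9.99943541e-01  8.67361738e-19]
```

View pics/h_top.png

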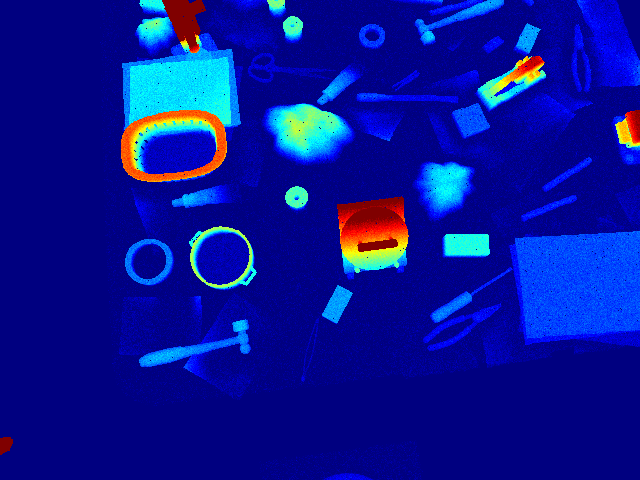

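The height map shows raised clutter, including the hammer at (240,335), the pliers and the basket. One problem needs settling first: fully open fingers measure 128 mm over their backs and the bore is 116 mm. I'll check the finger shape at the tips and what the release call offers before choosing a grasp.

View pics/side1.png

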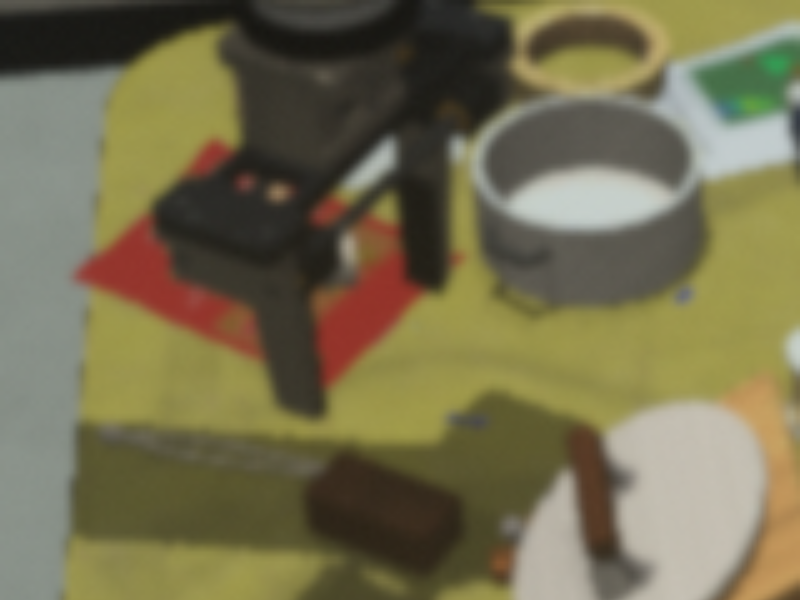

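The fingers taper only slightly: about ±58 mm at the tips and ±60 mm 30 mm up. They can't open fully inside the 116 mm bore, and opening there would jam or lift the pot.

My plan for the bar:
1. Grip it by one end with the tool tilted.
2. Set it in the pot leaning at about 50° on the rim, with its foot on the floor, so the fingertips stay above the rim when I release.
3. Ease it down flat with closed fingers.

First I'll search for reachable poses.

```bash
cat >> h.py <<'E'
Z3=np.array([0,0,1.]); TH=np.radians(50); POT=np.array([.5586,.1835,0]); BAR=np.array([.4368,-.036,0])
def hv(a): return np.array([np.cos(a),np.sin(a),0])
def plan(az,phi,alpha,sg):
    """az: heading of bar's gripped end; phi: tool tilt at the pick; alpha: heading of the wall leaned on"""
    t=TH-phi; ub=hv(az); ua=hv(alpha)
    c,s=np.cos(TH),np.sin(TH); P=np.array([.0553-.050/np.tan(TH)-.0015,.005])   # foot, (radial,z)
    u=np.array([c,s]);n=np.array([-s,c]); V=P+.07*u+.028*n
    tip=np.array([V[0]+.002,.0575+.01*np.sin(t)]); d=tip-P; lu,ln=d@u,d@n         # tip in bar coordinates
    pick=BAR+(lu-.035)*ub+ln*Z3; place=POT+tip[0]*ua+tip[1]*Z3
    def R(z,y): return np.c_[np.cross(y,z),y,z]
    zp=-np.sin(phi)*ub-np.cos(phi)*Z3; zl=np.sin(t)*ua-np.cos(t)*Z3
    return pick,R(zp,sg*np.cross(Z3,ub)),place,R(zl,sg*np.cross(Z3,ua)),(lu,ln)
E
python3 - <<'E'
from h import *
for az in(144.28,-35.72):
  for ph in(50,40,30,20,10,0):
    for sg in(1,-1):
      for al in range(-180,180,30):
        p,R,l,Q,b=plan(*np.radians([az,ph,al]),sg)
        a=solver.inverse_kinematics(p,R)
        if a is None: break
        a2=solver.inverse_kinematics(p-.06*R[:,2]+[0,0,.03],R)
        c=solver.inverse_kinematics(l,Q); d=solver.inverse_kinematics(l+[0,0,.08],Q)
        if any(k is None for k in(a2,c,d)): continue
        print(az,ph,sg,al,np.round(b,3),np.round(a,1),np.round(c,1),"dq",round(abs(a-c).max(),2))
E
```

```text
144.28 10 1 -180 [0.062 0.018] [ 0.8  0.7 -1.1  2.3  1.3  0.8  2.8] [-0.8  1.1  0.9  1.5 -0.7  1.7 -1.3] dq 4.13
144.28 10 1 -150 [0.062 0.018] [ 0.8  0.7 -1.1  2.3  1.3  0.8  2.8] [-0.9  1.   0.8  1.4 -0.4  1.6 -1. ] dq 3.84
144.28 10 1 -120 [0.062 0.018] [ 0.8  0.7 -1.1  2.3  1.3  0.8  2.8] [-1.   1.   0.7  1.5 -0.2  1.4 -0.8] dq 3.58
144.28 10 1 -90 [0.062 0.018] [ 0.8  0.7 -1.1  2.3  1.3  0.8  2.8] [-1.1  0.9  0.7  1.7  0.1  1.  -0.6] dq 3.37
144.28 10 1 -60 [0.062 0.018] [ 0.8  0.7 -1.1  2.3  1.3  0.8  2.8] [-1.2  0.8  0.7  1.9  0.4  0.7 -0.4] dq 3.22
144.28 10 1 -30 [0.062 0.018] [ 0.8  0.7 -1.1  2.3  1.3  0.8  2.8] [-1.4  0.8  1.   2.2  0.1  0.2  0.3] dq 2.55
144.28 10 1 0 [0.062 0.018] [ 0.8  0.7 -1.1  2.3  1.3  0.8  2.8] [ 0.2  0.7 -0.9  2.2  2.   0.8 -0.6] dq 3.42
144.28 10 1 30 [0.062 0.018] [ 0.8  0.7 -1.1  2.3  1.3  0.8  2.8] [ 0.7  1.2 -1.3  2.2  2.1  0.8  0.2] dq 2.59
144.28 10 1 60 [0.062 0.018] [ 0.8  0.7 -1.1  2.3  1.3  0.8  2.8] [ 0.7  1.  -1.1  2.1  1.4  0.3  1.3] dq 1.47
144.28 10 1 90 [0.062 0.018] [ 0.8  0.7 -1.1  2.3  1.3  0.8  2.8] [ 0.7  1.  -1.1  1.9  0.4  
[... 19695 characters left out ...]
 0.9  2.2  1.1  0.2  2.2] dq 3.23
-35.72 0 -1 0 [0.063 0.019] [-0.9  1.   1.3  2.2 -1.3  1.1 -1. ] [ 0.2  0.8 -0.9  2.3  2.3  1.1  2.3] dq 3.54
-35.72 0 -1 30 [0.063 0.019] [-0.9  1.   1.3  2.2 -1.3  1.1 -1. ] [ 0.6  1.  -1.1  2.3  2.6  0.7  2.8] dq 3.89
-35.72 0 -1 60 [0.063 0.019] [-0.9  1.   1.3  2.2 -1.3  1.1 -1. ] [ 0.9  1.3 -1.3  2.1  1.8  0.4 -2. ] dq 3.04
-35.72 0 -1 90 [0.063 0.019] [-0.9  1.   1.3  2.2 -1.3  1.1 -1. ] [-0.1  0.7  0.1  2.  -1.3  1.   1. ] dq 2.03
-35.72 0 -1 120 [0.063 0.019] [-0.9  1.   1.3  2.2 -1.3  1.1 -1. ] [-0.2  0.8  0.2  1.7 -0.9  1.3  1.1] dq 2.08
-35.72 0 -1 150 [0.063 0.019] [-0.9  1.   1.3  2.2 -1.3  1.1 -1. ] [-0.3  0.9  0.2  1.4 -0.6  1.6  1.2] dq 2.25
```

The best option is a vertical pick at the bar's near-left end, then placing with a 50° tilt toward heading 120°. Both poses need only small joint motion.

```bash
cat >> h.py <<'E'
PL=plan(np.radians(144.28),0,np.radians(120),-1)
E
python3 - <<'E'
from h import *
pk,R,pl,Q,b=PL
env.movel(pk+[0,0,.05],R,rate=.2); env.movel(pk,R,rate=.1)
effector.grasp(50); S=env.sense(); print("width",S['gripper_width'],S['grasp_force'],S['wrist_force'],S['t'])
env.movel(pk+[0,0,.12],R,rate=.15)
env.reach(pl+[0,0,.09],Q)
S=env.sense(); print("width",S['gripper_width'],S['wrist_force'],S['t'],S['ee_pos']-pl)
p,d=viewer.read_camera("side"); np.save("pics/side2.npy",d)
cv2.imwrite("pics/side2.png",cv2.resize(p[120:270,220:420],(800,600))[:,:,::-1])
E
```

```text
width 0.03432515038007395 49.99614357948303 [ 0.39619485 -0.47208734  0.2310636 ] 6.2667
width 0.0344030658398051 [-0.46809819 -0.02235767 -0.74691894] 8.2333 [-0.00071579 -0.00080922  0.08917066]
```

View pics/side2.png

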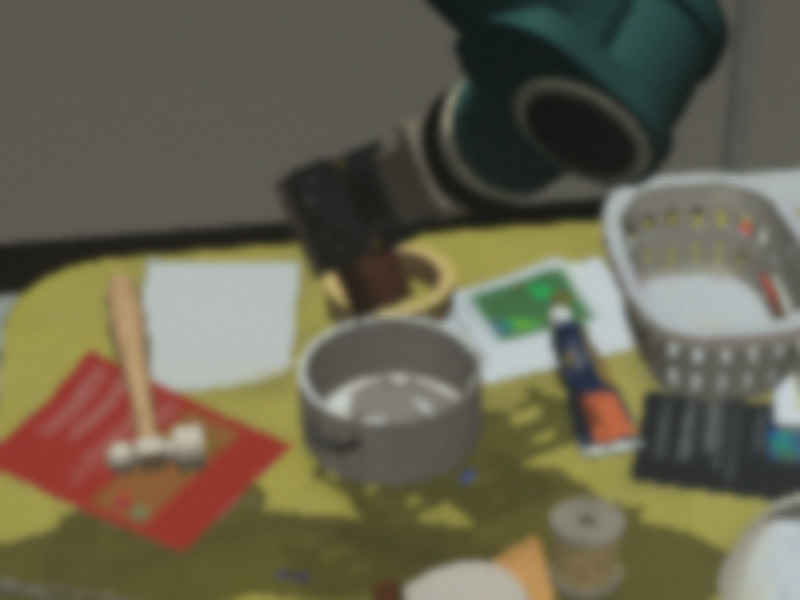

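The side view shows the bar in the gripper at (375,280), inclined above the pot mouth at (390,350), with the pot and tape undisturbed. Next I'll lower it, watching the force.

```bash
python3 - <<'E'
from h import *
pk,R,pl,Q,b=PL
env.movel(pl+[0,0,.008],Q,rate=.12); env.pause(.2)
f0=np.array(env.sense()['wrist_force']); 
for h in np.arange(.006,-.0061,-.0015):
    env.movel(pl+[0,0,h],Q,rate=.05); env.pause(.1); S=env.sense(); f=np.array(S['wrist_force'])-f0
    print(round(h,4),np.round(f,2),round(S['ee_pos'][2]-pl[2],4))
    if f[2]>1.5: break
print(S['t'],S['ee_pos']-pl)
p,d=viewer.read_camera("top"); np.save("pics/top3.npy",d)
cv2.imwrite("pics/top3.png",cv2.resize(p[180:320,140:300],(800,700))[50:650,:,::-1])
E
```

```text
0.006 [-0.32  0.82  0.14] 0.0061
0.0045 [-0.41 -0.24 -1.79] 0.0045
0.003 [-1.01  0.36 -0.1 ] 0.003
0.0015 [-0.46 -0.04 -0.7 ] 0.0015
0.0 [-0.13  0.21  0.06] -0.0
-0.0015 [-1.5   0.65  4.47] -0.0008
11.4167 [-9.35271770e-06  3.72203038e-04 -8.45340865e-04]
```

View pics/top3.png

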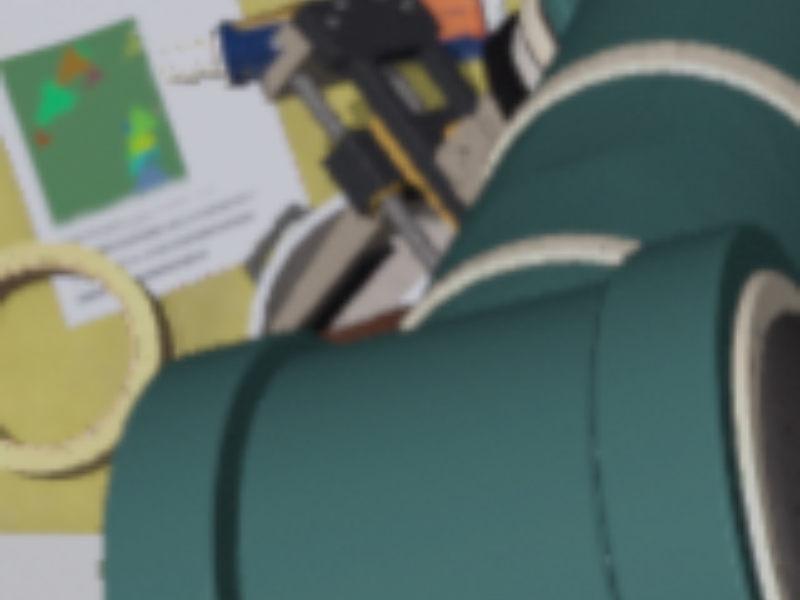

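The top view shows the foot touched down at the expected height. The arm hides most of the pot, whose rim is at (280,280). I'll nudge the bar against the wall, release, back off, and look from the side.

```bash
python3 - <<'E'
from h import *
pk,R,pl,Q,b=PL; ua=hv(np.radians(120))
for k in(.001,.002,.003):
    env.movel(pl+[0,0,-.0003]+k*ua,Q,rate=.03); env.pause(.05); f=np.array(env.sense()['wrist_force']); print(k,np.round([f@ua,f[2]],2))
    if f@ua<-3: break
effector.release(); S=env.sense(); print(S['gripper_width'],S['t'])
env.movel(S['ee_pos']-.07*Q[:,2],Q,rate=.12)
env.movel(env.sense()['ee_pos']+[0,0,.12],Q,rate=.3)
p,d=viewer.read_camera("side"); np.save("pics/side4.npy",d); print(env.sense()['t'])
cv2.imwrite("pics/side4.png",cv2.resize(p[160:260,260:380],(720,600))[:,:,::-1])
W=cloud("side",d)-POT; m=(np.hypot(W[...,0],W[...,1])<.05)&(W[...,2]>.012)&(W[...,2]<.1)&(p.max(-1)<110)&(p[...,0]>p[...,2]*1.25)
w=W[m]; t=np.cross(Z3,ua); print(len(w),"rad",np.percentile(w@ua,[2,98]),"tan",np.percentile(w@t,[2,98]),"z",np.percentile(w[:,2],[2,98]))
E
```

```text
0.001 [-0.46  0.71]
0.002 [-1.21 -0.52]
0.003 [-4.36 -0.57]
0.09188112498305478 13.3167
14.65
342 rad [-0.00552546  0.0409239 ] tan [-0.01684582  0.01849018] z [0.02452284 0.07503679]
```

View pics/side4.png

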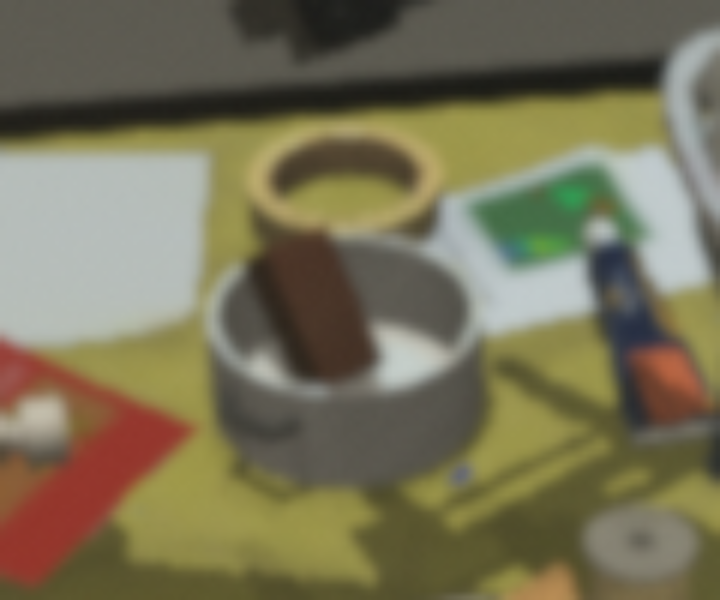

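As planned, the bar leans steadily in the pot: top end at (295,245), foot at (340,375), width centred and top at 75 mm. Now I'll ease it down with closed fingers on its upper end, checking the force.

```bash
cat >> h.py <<'E'
def down(yaw):  # vertical tool, closing axis at heading yaw
    y=hv(yaw); z=-Z3; return np.c_[np.cross(y,z),y,z]
def best(pos,yaw):
    c=[(solver.inverse_kinematics(pos,down(yaw+k)),down(yaw+k)) for k in(0,np.pi)]; q=np.array(env.sense()['joint_positions'])
    return min([x for x in c if x[0] is not None],key=lambda x:abs(np.array(x[0])-q).max())
E
python3 - <<'E'
from h import *
ua=hv(np.radians(120)); c=POT+.040*ua
effector.grasp(5); print("w",env.sense()['gripper_width'])
q,R=best(c+[0,0,.14],np.radians(30)); env.reach(c+[0,0,.14],R)
env.movel(c+[0,0,.082],R,rate=.15); env.pause(.1)
f0=np.array(env.sense()['wrist_force']); log=[]
for z in np.arange(.079,.0335,-.003):
    env.movel(c+[0,0,z],R,rate=.04); f=np.array(env.sense()['wrist_force'])-f0; log.append((round(z,3),*np.round([f@ua,f[2]],1)))
    if f[2]>20 or abs(f@ua)>15: print("stop"); break
print(log,env.sense()['t'])
env.movel(env.sense()['ee_pos']+[0,0,.15],R,rate=.3)
p,d=viewer.read_camera("side"); print(env.sense()['t'])
cv2.imwrite("pics/side5.png",cv2.resize(p[160:260,260:380],(480,400))[:,:,::-1])
W=cloud("side",d)-POT; m=(np.hypot(W[...,0],W[...,1])<.055)&(W[...,2]>.012)&(W[...,2]<.1)&(p.max(-1)<110)&(p[...,0]>p[...,2]*1.25)
w=W[m]; t=np.cross(Z3,ua); print(len(w),"rad",np.percentile(w@ua,[2,98]),"tan",np.percentile(w@t,[2,98]),"z",np.percentile(w[:,2],[2,20,50,98]))
E
```

```text
w 0.0004887462087486476
stop
[(np.float64(0.079), np.float64(1.7), np.float64(0.6)), (np.float64(0.076), np.float64(1.4), np.float64(4.6)), (np.float64(0.073), np.float64(4.0), np.float64(18.3)), (np.float64(0.07), np.float64(4.8), np.float64(35.3))] 18.425
19.1417
358 rad [-0.00504439  0.04602396] tan [-0.01558701  0.01854765] z [0.02430721 0.03399312 0.04902457 0.07498411]
```

View pics/side5.png

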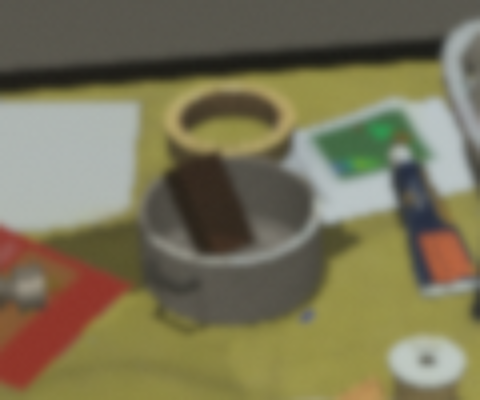

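The bar's friction is higher than allowed for: it locked under the push at 50° and my force stop caught it. It's still leaning as before, top end at (205,165) and foot at (225,245), with the pot unmoved. I'll re-grip its top edge, lower the lean to 34° (the shallowest that still lets me release above the rim), then press again. Leverage is much better there.

```bash
cat > low.py <<'E'
from h import *
ua=hv(np.radians(120)); F=np.radians(34)
def bar(th,clear,zf):
    u=np.array([np.cos(th),np.sin(th)]);n=np.array([-u[1],u[0]])
    px=.0553-max(0,0)-(.05/np.tan(th) if .07*u[1]>.05 else .07*u[0])-clear
    P=np.array([px,zf]); return P,u,n,P+.07*u+.028*n
P,u,n,V=bar(F,0,.005); d=np.array([V[0]-.003,.0575])-V; du,dn=d@u,d@n
def tool(th,clear,zf,sg):
    P,u,n,V=bar(th,clear,zf); tp=V+du*u+dn*n; t=th-F
    z=np.sin(t)*ua-np.cos(t)*Z3; y=sg*hv(np.radians(30))
    return POT+tp[0]*ua+tp[1]*Z3, np.c_[np.cross(y,z),y,z]
E
python3 - <<'E'
from low import *
S=env.sense(); sg=np.sign(S['tcp_rot'][:,1]@hv(np.radians(30))) if True else 1
T0=TH; p0,R0=tool(T0,0,.005,sg); steps=[(np.radians(a),.0015,.0058) for a in(49,45,41,37.5,34)]
pts=[tool(*s,sg) for s in steps]
print(sg,p0-POT,pts[-1][0]-POT,[solver.inverse_kinematics(*q) is not None for q in[(p0,R0)]+pts])
effector.release(); env.reach(p0-.05*R0[:,2],R0); env.movel(p0,R0,rate=.1); effector.grasp(40)
S=env.sense(); print("w",S['gripper_width'],S['grasp_force'],np.round(S['wrist_force'],1),S['t'])
if .03<S['gripper_width']<.038:
    for p,R in pts:
        env.movel(p,R,rate=.04); f=np.array(env.sense()['wrist_force']); print(np.round([f@ua,f[2]],1),end=' ')
        if np.linalg.norm(f)>25: print("stop"); break
    print(env.sense()['t'],env.sense()['gripper_width'])
E
```

```text
1.0 [-0.01836198  0.03180388  0.06631952] [-0.0175713   0.03043438  0.0583    ] [True, True, True, True, True, True]
w 0.03410143502975014 39.99890863895416 [-0.  -0.4 -0.2] 22.6
[ 0.6 -0.8] [-0.2 -1. ] [-0.4 -1.3] [-0.7 -0.7] [-0.4 -1.5] 23.85 0.03375202062046293
```

```bash
python3 - <<'E'
from low import *
for z in(.0050,.0042):
    p,R=tool(F,.0015,z,1.); env.movel(p,R,rate=.03); env.pause(.05); f=np.array(env.sense()['wrist_force']); print(z,np.round([f@ua,f[2]],1))
    if f[2]>1.5: break
for k in(0,-.0015):
    p,R=tool(F,k,max(z,.0047),1.); env.movel(p,R,rate=.03); env.pause(.05); f=np.array(env.sense()['wrist_force']); print(k,np.round([f@ua,f[2]],1))
    if f@ua<-3: break
effector.release()
env.movel(env.sense()['ee_pos']+[0,0,.03],R,rate=.15)
effector.grasp(5)
c=POT+.040*ua; env.movel(c+[0,0,.072],R,rate=.1); env.pause(.1)
f0=np.array(env.sense()['wrist_force']); log=[]
for z in np.arange(.069,.0335,-.0025):
    env.movel(c+[0,0,z],R,rate=.05); f=np.array(env.sense()['wrist_force'])-f0; log.append([float(round(v,3)) for v in(z,f@ua,f[2])])
    if f[2]>20 or abs(f@ua)>15: print("stop"); break
print(log,env.sense()['t'])
env.movel(env.sense()['ee_pos']+[0,0,.12],R,rate=.35)
p,d=viewer.read_camera("side"); print(env.sense()['t'])
cv2.imwrite("pics/side6.png",cv2.resize(p[160:260,260:380],(480,400))[:,:,::-1])
W=cloud("side",d)-POT; m=(np.hypot(W[...,0],W[...,1])<.055)&(W[...,2]>.012)&(W[...,2]<.1)&(p.max(-1)<110)&(p[...,0]>p[...,2]*1.25)
w=W[m]; t=np.cross(Z3,ua); print(len(w),"rad",np.percentile(w@ua,[2,98]),"tan",np.percentile(w@t,[2,98]),"z",np.percentile(w[:,2],[2,20,50,98]))
E
```

```text
0.005 [0.3 0.2]
0.0042 [3.3 4.2]
0 [0.5 2.3]
-0.0015 [-2.6  0.5]
[[0.069, -0.14, 0.517], [0.066, -0.481, 1.756], [0.064, 0.301, 0.622], [0.062, 0.189, 0.944], [0.059, -0.734, 0.587], [0.056, -1.242, 0.769], [0.054, -0.091, 0.506], [0.051, -0.821, 0.748], [0.049, -0.779, 1.269], [0.046, 0.25, 1.354], [0.044, -0.041, 0.836], [0.041, 0.185, 1.377], [0.039, 0.064, 0.773], [0.036, -0.065, 0.821], [0.034, 0.37, 0.844]] 31.8417
32.3833
245 rad [-0.01591179  0.05165128] tan [-0.01607729  0.01781567] z [0.01565265 0.02906488 0.03245907 0.03617629]
```

View pics/side6.png

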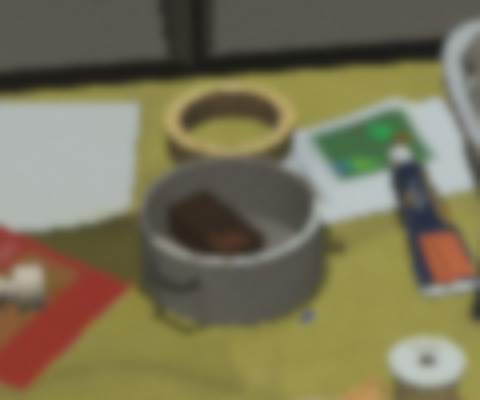

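The bar now lies flat: top surface at 32–33 mm, seen at (215,225), inside the pot against its wall. Next is the lid: grip it square to the board, lift, and measure pot and lid with the same cameras.

```bash
cat > lid.py <<'E'
from h import *
from scipy.optimize import least_squares
A=np.radians(35); N=np.array([-np.sin(A),0,np.cos(A)]); LX=np.array([np.cos(A),0,np.sin(A)]); G=np.array([.533,-.124,.0995]); OFF=.017
def hullfit(W,c0,rmax,lo,hi,r):
    m=(np.hypot(W[...,0]-c0[0],W[...,1]-c0[1])<rmax)&(W[...,2]>lo)&(W[...,2]<hi); w=W[m][:,:2].astype(np.float32)
    if len(w)<50: return None
    h=cv2.convexHull(w)[:,0]
    s=least_squares(lambda c:np.hypot(*(h-c).T)-r,c0[:2],loss='soft_l1',f_scale=.0008); return np.round(s.x,4),len(w),round(float(np.median(abs(s.fun))),5),round(float(np.median(W[m][:,2])),4)
E
python3 - <<'E'
from lid import *
z=-N; c=[]
q0=np.array(env.sense()['joint_positions'])
for sg in(1,-1):
    y=sg*LX; R=np.c_[np.cross(y,z),y,z]; p=G+OFF*z
    a=solver.inverse_kinematics(p,R); b=solver.inverse_kinematics(p+.09*N,R)
    if a is not None and b is not None: c.append((abs(np.array(b)-q0).max(),sg,R,p)); print(sg,np.round(a,2),c[-1][0])
_,sg,R,p=min(c,key=lambda v:v[0])
effector.release(); env.reach(p+.07*N,R); env.movel(p,R,rate=.12)
S=env.sense(); print("t",S['t'],np.round(S['wrist_force'],1)); effector.grasp(45); S=env.sense(); print("w",S['gripper_width'],S['grasp_force'],S['t'])
env.movel(p+.07*N,R,rate=.12); env.movel(p+.07*N+[0,0,.05],R,rate=.25)
S=env.sense(); print("w",S['gripper_width'],np.round(S['wrist_force'],1))
for cam in("top","side"):
    pic,d=viewer.read_camera(cam); cv2.imwrite(f"pics/{cam}7.png",pic[:,:,::-1]); np.save(f"pics/{cam}7.npy",d); W=cloud(cam,d)
    print(cam,"pot",hullfit(W,POT,.0655,.050,.062,.063))
# hover poses
best_=None; q0=np.array(S['joint_positions'])
for yaw in np.radians(np.arange(-180,180,15)):
    Rd=down(yaw); t=POT+[0,0,.091-OFF+.05]
    a=solver.inverse_kinematics(t,Rd); b=solver.inverse_kinematics(t-[0,0,.05],Rd)
    if a is None or b is None: continue
    v=abs(np.array(a)-q0).max()
    if best_ is None or v<best_[0]: best_=(v,yaw)
print("yaw",best_,env.sense()['t']); np.save("yaw.npy",best_[1])
E
```

```text
1 [ 1.3   0.92 -1.32  2.31  1.92  0.67 -1.33] 2.4160431363226325
-1 [ 1.3   0.92 -1.32  2.31  1.92  0.67  1.81] 2.416043136322632
t 36.9417 [ 0.1  0.1 -0. ]
w 0.013654428314785205 44.16800022125244 38.125
w 0.013263769425587189 [-0.3 -0.3 -2.4]
top pot (array([0.559 , 0.1837]), 489, 0.00077, 0.0544)
side pot (array([0.5592, 0.1831]), 208, 0.0005, 0.0541)
yaw (np.float64(1.1182462621512241), np.float64(2.356194490192345)) 39.5333
```

```bash
python3 - <<'E'
from lid import *
Rd=down(float(np.load("yaw.npy"))); C=np.array([.5591,.1834,0]); H=.05; t=C+[0,0,.091-OFF+H]
env.reach(t,Rd); env.pause(.1); S=env.sense(); print(S['ee_pos']-t,S['t'])
for cam in("top","side"):
    pic,d=viewer.read_camera(cam); cv2.imwrite(f"pics/{cam}8.png",cv2.resize(pic[150:310,130:330] if cam=="top" else pic[130:260,240:400],(480,400))[:,:,::-1]); W=cloud(cam,d)
    print(cam,"lid",hullfit(W,C,.075,.061+H-.005,.061+H+.006,.068))
    m=(np.hypot(W[...,0]-C[0],W[...,1]-C[1])<.066)&(abs(W[...,2]-.061-H)<.008); w=W[m]
    if len(w)>50:
        A_=np.c_[w[:,:2]-C[:2],np.ones(len(w))]; k=np.linalg.lstsq(A_,w[:,2],rcond=None)[0]; r=w[:,2]-A_@k; g=abs(r)<.002; k=np.linalg.lstsq(A_[g],w[g,2],rcond=None)[0]; print("tilt deg",np.degrees(k[:2]).round(2),"z",round(k[2],4),len(w))
E
```

```text
[ 7.60831993e-04 -2.31574870e-03  8.57056839e-05] 40.875
top lid (array([0.5589, 0.1768]), 1353, 0.00039, 0.1126)
tilt deg [ 0.56 -0.56] z 0.113 1217
side lid (array([0.5581, 0.1767]), 993, 0.00046, 0.1133)
tilt deg [ 0.52 -0.74] z 0.1133 827
```

View pics/side8.png

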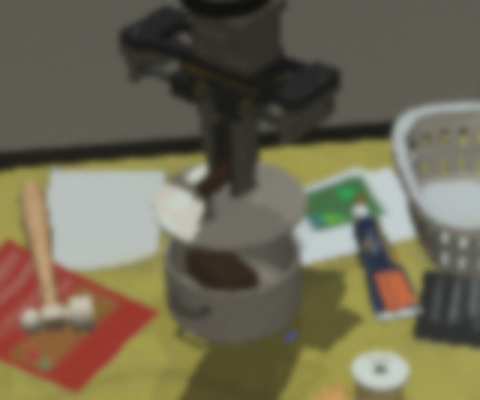

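The side view shows the lid held level above the pot, flange at (250,205), with the bar flat beneath. The fit puts the lid about 6.5 mm off in y and 2 mm high, so I'll correct that and lower it with force checks.

```bash
python3 - <<'E'
from lid import *
Rd=down(float(np.load("yaw.npy"))); C=np.array([.5591,.1834]); off=np.array([.5585,.1768])-np.array([.55986,.18108])
tx=np.array([*(C-off)]); zs=.072
env.movel([*tx,zs+.02],Rd,rate=.1); env.pause(.1); e=np.array(env.sense()['ee_pos'][:2])-tx
for cam in("top","side"):
    pic,d=viewer.read_camera(cam); print(cam,hullfit(cloud(cam,d),C,.075,.077,.087,.068))
print("ee err",e); tx=tx-e*(np.linalg.norm(e)<.004)
env.movel([*tx,zs+.013],Rd,rate=.08); env.pause(.1); f0=np.array(env.sense()['wrist_force'])
for h in np.arange(.010,-.0041,-.002):
    env.movel([*tx,zs+h],Rd,rate=.05); S=env.sense(); f=np.array(S['wrist_force'])-f0; print(round(h,3),np.round(f,1),np.round(S['ee_pos']-[*tx,zs],4))
    if f[2]>8 or np.linalg.norm(f[:2])>8: break
print(S['t'])
E
```

```text
top (array([0.5596, 0.1842]), 1308, 0.00074, 0.0809)
side (array([0.5591, 0.1827]), 973, 0.00067, 0.0816)
ee err [6.13934800e-05 4.11948812e-04]
0.01 [0.6 0.4 0.1] [-0.0001 -0.0001  0.0098]
0.008 [0.5 0.1 0.1] [-0.0001 -0.      0.0079]
0.006 [0.4 0.6 0.9] [-0.0001 -0.0001  0.0059]
0.004 [ 0.1 -0.6 -0. ] [-0.0001 -0.      0.0038]
0.002 [ 1.1  1.4 -0.1] [-0.0001 -0.      0.0018]
0.0 [ 0.2 -0.2  1.8] [0.0001 0.0001 0.0002]
-0.002 [-2.7 -4.1 14. ] [ 0.0003 -0.0002 -0.0002]
43.75
```

```bash
python3 - <<'E'
from lid import *
S=env.sense(); Rd=down(float(np.load("yaw.npy"))); p=np.array([*S['ee_pos'][:2],.0718])
env.movel(p,Rd,rate=.03); effector.release(); S=env.sense(); print(S['t'],S['gripper_width'],np.round(S['wrist_force'],1))
env.movel(p+[0,0,.14],Rd,rate=.2); env.pause(.1)
for cam in("top","side"):
    pic,d=viewer.read_camera(cam); cv2.imwrite(f"pics/{cam}9.png",cv2.resize(pic[100:420,90:520],(800,595))[:,:,::-1]) ; W=cloud(cam,d); C=np.array([.5591,.1834])
    print(cam,hullfit(W,C,.075,.055,.067,.068))
    m=(np.hypot(W[...,0]-C[0],W[...,1]-C[1])<.064)&(abs(W[...,2]-.061)<.008); w=W[m]
    if len(w)>50:
        A_=np.c_[w[:,:2]-C,np.ones(len(w))]; k=np.linalg.lstsq(A_,w[:,2],rcond=None)[0]; g=abs(w[:,2]-A_@k)<.002; k=np.linalg.lstsq(A_[g],w[g,2],rcond=None)[0]; print("tilt",np.degrees(k[:2]).round(2),"z",round(k[2],4),len(w))
print(env.sense()['t'])
E
```

```text
45.2083 0.09168318225328224 [-0.9 -0.7  1.4]
top (array([0.5593, 0.1829]), 1957, 0.00066, 0.0609)
tilt [-0.19  0.02] z 0.0609 1771
side (array([0.5593, 0.1835]), 1053, 0.00075, 0.061)
tilt [-0.14 -0.04] z 0.0612 883
46.2583
```

View pics/side9.png

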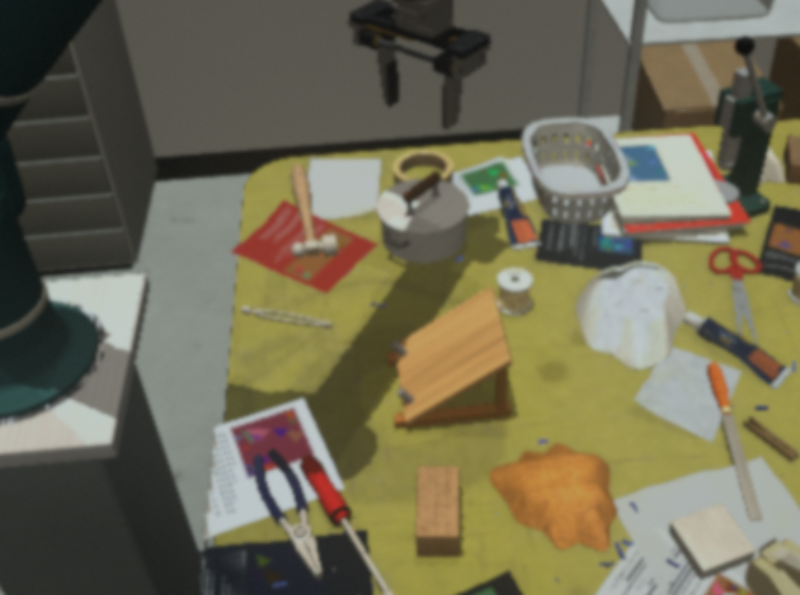

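The lid sits level on the pot at (425,205): flange top at 61 mm, tilt under 0.2°. The block (438,510), spool (515,290) and tape (425,165) are in place, and the gripper is clear. Handing in.

```bash
python3 -c "
from station import *
print(workorder.finish_job())"
```

```text
the job is handed in; nothing more can be done
None
```

I handed the job in at about 46 s: the bar lies flat in the upright pot, the lid sits level on the rim (flange top at 61 mm, tilt under 0.2°), and the block, spool and tape look undisturbed; the hand-in call returned no verdict.

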